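# Press the bronze bushing into the bearing housing

### The arm

A 6-joint arm with a two-finger parallel gripper is mounted at the origin on a cart in front of the work surface, level with it; the furniture and walls round the work are solid. World frame = base frame: x ahead of the robot, y to its left, z up, the work surface at z = 0. Lengths are in m, angles in rad, forces in N, time in s.
With the tool pointing down it reaches from about 0.35 to 0.95 m from the base axis. Payload 17.4 kg.
Tool frame: the origin (TCP) lies at the centre of the arm's flange, where the gripper is bolted on; the fingertips stand 186 mm ahead of it and the grasp point (between the pads) lies 167 mm ahead of it (bot.finger_overhang is the distance from the TCP to the fingertips, in m); z points along the fingers, y is the line along which they close (so a half turn about z gives the same grasp; the last joint's range is limited). The gripper opens to 93 mm and grips with 3 to 60 N. Pads are 15 mm wide; open, the fingers measure 128 mm over their backs; the gripper's body (75 mm by 188 mm) begins 65 mm behind the grasp point.
Start: joints at [1.275, 0.116, 1.442, -0, 1.584, -0.038], TCP at [0.172, 0.653, 0.405] pointing down, gripper open.
Joint ranges: [-2.83, 2.83], [-0.83, 2.19], [0.07, 2.5], [-1.14, 4.28], [0.01, 3], [-2.97, 2.97]. Speed limits (rad/s): [1.89, 1.89, 2.22, 3.14, 3.14, 3.14].

### API

Orientations are given as a unit quaternion [w, x, y, z].
In Python, from workcell import bot, snapshot, camera_model, masks_of, tip_of gives the robot as it stands.
- The arm moves only by the tool drive_tool, never from a script. Its argument "moves" is text: rows parted by semicolons, each of 7 numbers parted by spaces: the turn, a rotation vector about the tool's x, y, z in rad, then the shift along the tool's x, y, z in cm, then the opening in per cent of the stroke, from 0 (shut) to 100 (fully open). In form: rx ry rz tx ty tz claw; .... A call has 1 to 10 rows; each row shifts and turns the commanded pose from where the row before left it, along the tool's axes as they then stand; what a row does not reach is not made up. A row lasts 1/8 s, in which the tool goes at most 62.5 mm and 10.7 degrees, less where a joint would pass 70% of its speed; a pose out of reach is approached as far as the arm can. A call is refused whole if a number of a shift passes 6.25 or a number of a turn 0.188, either way. A call with a gripper value outside its range is refused whole. The fingers move at their own pace and stop on an object; "force" is the grip in N (left out, the last holds). Time passes only in rows, so rows that do not move let the fingers close. It gives the time, the measured TCP pose, the force, the opening and the grip force at its end, in the units of the state.
- bot.state(): the state, without advancing time (a new reading comes with each control period).
- snapshot(name): name is "side" or "top" or "wrist"; returns (picture, depth): 420x560x3 uint8, red, green, blue; 420x560 float32, m along the optical axis (not along the pixel's ray), 0 where there is no reading.
- camera_model(name): a dict with "intrinsics" (3x3 intrinsics, pixels), "R" (3x3) and "t" (3): a world point X has camera coordinates R X + t; the wrist camera has in their place "T_tool_cam" (4x4, takes a point from camera to tool coordinates, whose origin is the TCP and whose axes are the flange's). Camera axes: x right, y down, z forward; pixel columns grow to the right and rows downward; lengths in m; the calibration is good to about 2 mm. A picture is of the moment at which its call begins: read the wrist's pose just before it. camera_model takes no time and is no camera call.
- bot.hand_in(): hands the job in; it is judged then, once.
Trained networks look in the newest picture that a camera, given by its name, has taken for a name from the list of things; names that differ only in an ending like _2 or _b are one class to them, and where a whole thing is asked for, a point or a joint stands for the part that bears it (a point fixed in the world has none). Each returns a list of dicts, best first, with "confidence" (0 to 1); they miss things now and then, are a little off and sometimes report something else, mostly with a low value. They report only what shows in the picture. A call takes as long as a camera call. They do not tell look-alikes from the thing itself.
- masks_of(thing, camera): "region" (420x560 bool, what is visible of it) and "bbox" ([left, top, right, bottom] in pixels, round what is visible of it).
- tip_of(thing, camera): "centre" ([column, row] in pixels: a listed point, or the origin of a listed thing).
The state is a dict: "time_s": time; "joint_positions": joint angles; "joint_velocities": joint speeds; "tau": joint torques, N m; "tool_pos": TCP position; "ee_rot": TCP orientation; "contact_force": force on the tool from outside, world axes, zero at the start; "ft_torque": the same for the moment, N m; "finger_gap": opening from 0.0 (shut) to 1.0 (fully open); "grasp_force": force on a finger pad.
Only numpy, scipy, OpenCV 4.12 (cv2) and the standard library are available. Lean on these libraries where they do the work, as an engineer would, in place of code of your own. Each camera call takes 0.05 s, during which the arm holds its last target. There are 200 camera calls.

### The job

Pick the bronze bushing out of the three and press it, foot down, into the bore of the bearing housing until its shoulder sits flush on the housing's top face all round. The sprung ribs in the bore resist, so push it fully home, then let go. Leave the steel and the black bushing standing where they are.

Things in the scene. Friction and masses are not known exactly. Their poses are not given: they have to be found in the camera images.
- bronze_bushing: Orange-brown bronze bushing, loose, upright, 60 mm tall, 0.12 kg, round about its z axis (up). Origin: centre of its foot's underside. Heights above it: shank 30 mm across, 0 to 26 mm (lowest 6 mm taper to a 24 mm foot); shoulder disc 54 mm across, 26 to 32 mm; hub to grip, 34 mm across, 32 to 60 mm, with a 20 mm hole in its top. Fully home, the origin is 26 mm below the bore's mouth.
- steel_bushing: Light grey steel bushing of the same shape and size, origin and axes as the bronze one; a bystander, standing upright.
- black_bushing: Black plastic bushing of the same shape and size, origin and axes as the bronze one; a bystander, standing upright.
- bore_mouth (a point): Centre of the bore's mouth in the bearing housing's top face, z up. Housing: fixed, round, aluminium, 72 mm across, 40 mm tall, on a blue 84 mm square foot. Bore 40 mm wide, 28 mm deep; 8 rounded sprung steel ribs from 3.5 mm below the mouth leave a 28 mm circle; they centre the 30 mm shank. Let go, it sticks 8 mm or so short of home; pressing it on takes about 9 N (6 to 14), and it stays.
Mind the look-alikes: they are no part of the job. What is shaped like the bronze_bushing but turquoise is not meant.

How it is judged:
By the outcome, as a careful person would: the job done as asked, in the order asked, and still so for the second after the job is handed in, with the robot touching nothing.
It also fails if it takes over 40 s, if anything falls off the work surface, if the arm or the gripper's body presses on something with over 40 N, if the wrist force passes 120 N, or if a joint passes its speed limit or range.

## Working session

There is one attempt and no reset: what is moved stays moved. The work goes in short steps, Python scripts to look and compute and a tool call to move; the robot and the scene stay as the last step left them, time stands still between calls to the robot, and variables do not carry over. Pictures are saved under pics/ and viewed, at most 10 in all, crops included, and the job is handed in when it is done.

Besides the shell and the picture viewer there is one more tool, called after "Call:" as name(argument=value, ...) on one line, values as JSON. drive_tool: Moves the arm, as the interface text tells. Its arguments: {"type":"object","properties":{"moves":{"type":"string"},"force":{"type":"number"}},"required":["moves"]}

```bash
mkdir -p pics; ls
cat > h.py <<'E'
import numpy as np, cv2
from workcell import bot, snapshot, camera_model, masks_of, tip_of
from scipy.spatial.transform import Rotation as Ro
def tool():
    s=bot.state(); q=s["ee_rot"]
    T=np.eye(4); T[:3,:3]=Ro.from_quat([q[1],q[2],q[3],q[0]]).as_matrix(); T[:3,3]=s["tool_pos"]; return T
def campose(name,T=None):
    m=camera_model(name); K=np.array(m["intrinsics"])
    if name=="wrist": return K,(tool() if T is None else T)@np.array(m["T_tool_cam"])
    E=np.eye(4);E[:3,:3]=m["R"];E[:3,3]=np.ravel(m["t"]); return K,np.linalg.inv(E)
def cloud(name,depth,T=None):
    K,C=campose(name,T); v,u=np.mgrid[:420,:560]
    p=np.stack([(u-K[0,2])/K[0,0]*depth,(v-K[1,2])/K[1,1]*depth,depth],-1)
    return p@C[:3,:3].T+C[:3,3]
def onplane(name,px,z,T=None):
    K,C=campose(name,T); d=C[:3,:3]@np.linalg.inv(K)@np.array([px[0],px[1],1.]); return C[:3,3]+d*(z-C[2,3])/d[2]
def save(n,img): cv2.imwrite(f"pics/{n}.png",img[:,:,::-1])
E
python3 - <<'E'
from h import *
print({k:np.round(v,3) for k,v in bot.state().items()})
ims=[]
for c in ("top","side"):
    im,d=snapshot(c); ims.append(im); save(c+"0",im); P=cloud(c,d)
    print(c,campose(c)[1][:3].round(2).tolist())
    for th in ("bronze_bushing","steel_bushing","black_bushing"):
        for r in masks_of(th,c)[:5]:
            m=r["region"]&(d>0); q=P[m]; hi=q[q[:,2]>np.percentile(q[:,2],97)-.006] if len(q) else q
            print(th,round(r["confidence"],2),r["bbox"],im[m].mean(0).round(),hi.mean(0).round(3), q[:,2].max().round(3))
    for r in tip_of("bore_mouth",c)[:3]: print("bore",round(r["confidence"],2),np.round(r["centre"]),onplane(c,r["centre"],.04).round(3))
E
```

```text
pics
{'time_s': np.float64(0.0), 'joint_positions': array([ 1.275,  0.116,  1.442, -0.   ,  1.584, -0.038]), 'joint_velocities': array([ 0.002,  0.001,  0.   , -0.002,  0.   , -0.001]), 'tau': array([ 1.0000e-03, -7.2126e+01, -6.2259e+01,  7.8000e-02,  2.4000e-02,
       -0.0000e+00]), 'tool_pos': array([0.172, 0.653, 0.404]), 'ee_rot': array([-0.   ,  0.129,  0.992, -0.001]), 'contact_force': array([ 0.192, -0.111, -0.228]), 'ft_torque': array([ 0.017, -0.036,  0.049]), 'grasp_force': np.float64(0.0), 'finger_gap': np.float64(1.004)}
top [[-0.0, -0.99, 0.16, 0.29], [-1.0, 0.0, 0.0, 0.2], [-0.0, -0.16, -0.99, 1.28]]
bronze_bushing 0.89 [157.1, 257.0, 180.7, 277.3] [ 15. 131. 128.] [0.358 0.428 0.059] 0.064
bronze_bushing 0.62 [178.3, 155.9, 201.7, 182.0] [ 15. 126. 123.] [0.59  0.382 0.059] 0.065
bronze_bushing 0.59 [199.4, 245.8, 221.9, 269.7] [ 14. 139. 135.] [0.373 0.328 0.059] 0.065
bronze_bushing 0.47 [238.4, 142.0, 262.2, 165.6] [16. 16. 17.] [0.625 0.236 0.059] 0.064
steel_bushing 0.67 [318.7, 192.0, 365.0, 233.0] [106. 119. 135.] [0.48  0.026 0.039] 0.048
steel_bushing 0.56 [251.4, 209.8, 272.2, 234.6] [147. 152. 153.] [0.46  0.208 0.06 ] 0.065
black_bushing 0.79 [238.4, 140.9, 262.1, 163.3] [16. 16. 17.] [0.625 0.236 0.059] 0.064
bore 0.63 [342. 210.] [0.484 0.024 0.04 ]
side [[0.94, -0.21, 0.28, 0.2], [-0.35, -0.57, 0.74, -0.58], [0.0, -0.79, -0.61, 0.73]]
bronze_bushing 0.66 [192.0, 191.7, 217.7, 224.4] [57. 90. 86.] [0.375 0.324 0.059] 0.063
bronze_bushing 0.61 [173.1, 168.4, 201.6, 199.7] [35. 79. 76.] [0.358 0.424 0.058] 0.062
bronze_bushing 0.56 [279.5, 160.9, 298.7, 188.1] [43. 85. 81.] [0.59  0.378 0.058] 0.063
steel_bushing 0.88 [243.5, 217.7, 272.3, 245.0] [95. 96. 95.] [0.461 0.202 0.059] 0.062
black_bushing 0.74 [316.8, 194.6, 340.3, 223.4] [53. 52. 48.] [0.624 0.229 0.058] 0.063
bore 0.79 [304. 288.] [0.481 0.022 0.04 ]
```

```bash
python3 -c "
import cv2,numpy as np
a=cv2.imread('pics/top0.png')[110:310,100:420];b=cv2.imread('pics/side0.png')[110:360,120:440]
cv2.imwrite('pics/both.png',np.vstack([cv2.resize(a,(480,300)),cv2.resize(b,(384,300)) .__class__ and cv2.copyMakeBorder(cv2.resize(b,(384,300)),0,0,0,96,0)]))"
```

```text
(no output)
```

View pics/top0.png

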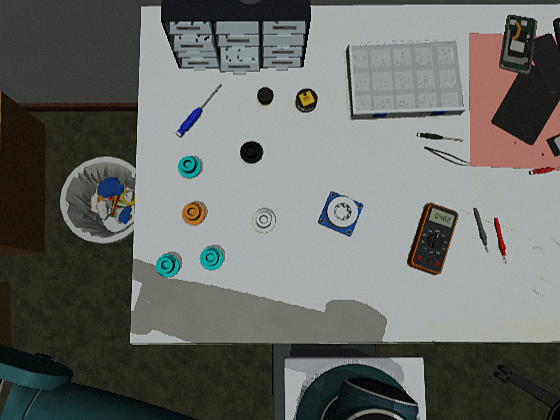

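View pics/side0.png

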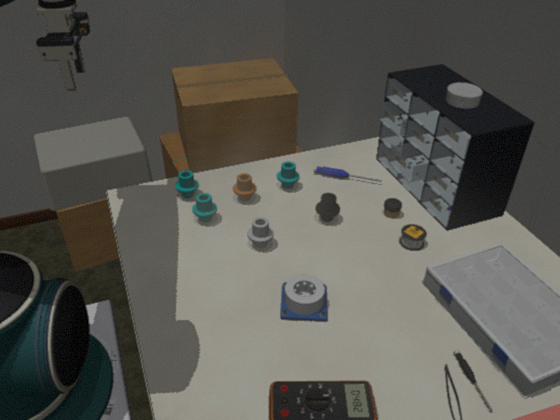

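The top view shows the bronze bushing at (194,213), steel at (264,219), black at (251,152), three turquoise look-alikes round it and the housing at (341,212). In the side view, bronze is at (245,185) and the housing at (304,295).

Run:
```python
from h import *
for c,box in (("top",(175,195,215,230)),("side",(228,168,262,205))):
    im,d=snapshot(c); P=cloud(c,d); h=cv2.cvtColor(im,cv2.COLOR_RGB2HSV)
    m=np.zeros(d.shape,bool); m[box[1]:box[3],box[0]:box[2]]=1
    m&=(h[...,0]<22)&(h[...,1]>90)&(d>0); q=P[m]; hi=q[q[:,2]>.05]
    print(c,m.sum(),hi.mean(0).round(4),((hi.max(0)+hi.min(0))/2).round(4),q[:,2].max().round(3))
    mm=(abs(P[...,0]-.482)<.06)&(abs(P[...,1]-.023)<.06)&(abs(P[...,2]-.04)<.006); q=P[mm]
    print("housing",((q.max(0)+q.min(0))/2).round(4),(q.max(0)-q.min(0)).round(3))
T=tool(); print(T.round(3).tolist())
t=np.array([.472,.372,.221+.1]); print("move in tool cm",(T[:3,:3].T@(t-T[:3,3])*100).round(2))
print(camera_model("wrist"))
```

```text
top 414 [0.4781 0.3706 0.0592] [0.478  0.3708 0.0584] 0.065
housing [0.4796 0.0253 0.0396] [0.071 0.07  0.011]
side 212 [0.4791 0.3665 0.0594] [0.4784 0.3678 0.057 ] 0.062
housing [0.4808 0.0217 0.0389] [0.071 0.074 0.01 ]
[[-0.967, 0.255, 0.0, 0.172], [0.255, 0.967, -0.0, 0.653], [-0.0, -0.0, -1.0, 0.405], [0.0, 0.0, 0.0, 1.0]]
move in tool cm [-36.16 -19.49   8.37]
{'intrinsics': array([[317.79149494,   0.        , 276.6693944 ],
       [  0.        , 317.79149494, 210.83071057],
       [  0.        ,   0.        ,   1.        ]]), 'T_tool_cam': array([[-6.70704621e-04, -9.54793434e-01, -2.97269320e-01,
         8.30183214e-02],
       [ 9.99999518e-01, -4.27339621e-04, -8.83654033e-04,
        -4.66653338e-04],
       [ 7.16672111e-04, -2.97269770e-01,  9.54793261e-01,
         1.99686258e-02],
       [ 0.00000000e+00,  0.00000000e+00,  0.00000000e+00,
         1.00000000e+00]])}
```

Call:
drive_tool(moves="0 0 0 -4.6 -2.45 0.8 100;0 0 0 -4.6 -2.45 0.8 100;0 0 0 -4.6 -2.45 0.8 100;0 0 0 -4.6 -2.45 0.8 100;0 0 0 -4.6 -2.45 0.8 100;0 0 0 -4.6 -2.45 0.8 100;0 0 0 -4.6 -2.45 0.8 100;0 0 0 -4.6 -2.45 0.8 100;0 0 0 0 0 0 100;0 0 0 0 0 0 100", force=50)

```text
time_s: 1.85
tool_pos: [0.4779, 0.3694, 0.3409]
ee_rot: [-0.0, 0.129, 0.992, 0.0]
contact_force: [-0.5, 0.2, -0.2]
finger_gap: 1.001
grasp_force: 0.0
```

Run:
```python
from h import *
T=tool(); im,d=snapshot("wrist"); save("w1",im); P=cloud("wrist",d,T)
h=cv2.cvtColor(im,cv2.COLOR_RGB2HSV)
m=(h[...,0]<22)&(h[...,1]>90)&(d>0)&(np.hypot(P[...,0]-.478,P[...,1]-.369)<.04)
q=P[m]; print(m.sum(),q[:,2].max())
top=q[q[:,2]>.053]; sh=q[(q[:,2]>.026)&(q[:,2]<.036)]
for s in (top,sh): print(len(s),((s.max(0)+s.min(0))/2).round(4),(s.max(0)-s.min(0)).round(4))
c,r=cv2.minEnclosingCircle(top[:,:2].astype(np.float32)); print(np.round(c,4),r)
c,r=cv2.minEnclosingCircle(sh[:,:2].astype(np.float32)); print(np.round(c,4),r)
print(T.round(4).tolist())
```

```text
6308 0.27163167739394256
4765 [0.4754 0.3791 0.1623] [0.0427 0.0562 0.2186]
1051 [0.4795 0.3676 0.0329] [0.0525 0.0531 0.0059]
[0.476  0.3798] 0.029232989996671677
[0.4798 0.3677] 0.026817116886377335
[[-0.9668, 0.2554, -0.0001, 0.4779], [0.2554, 0.9668, 0.0002, 0.3694], [0.0001, 0.0002, -1.0, 0.3409], [0.0, 0.0, 0.0, 1.0]]
```

View pics/w1.png

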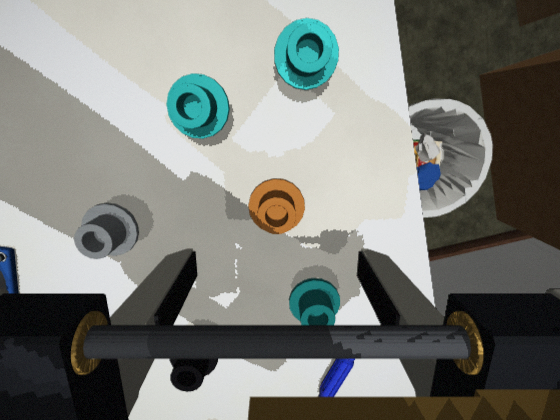

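The wrist view shows the bronze bushing at (276,206) with nothing between the fingers but it; its shoulder fits a 53.6 mm circle centred at (0.480, 0.368). Next I descend and grip the hub.

Call:
drive_tool(moves="0 0 0 -0.2 -0.13 4 100;0 0 0 0 0 4 100;0 0 0 0 0 3 100;0 0 0 0 0 1 60;0 0 0 0 0 0 20;0 0 0 0 0 0 10;0 0 0 0 0 0 10;0 0 0 0 0 0 10", force=50)

```text
time_s: 2.9
tool_pos: [0.4797, 0.3676, 0.2214]
ee_rot: [0.0, 0.129, 0.992, 0.0]
contact_force: [0.0, 0.5, 0.0]
finger_gap: 0.51
grasp_force: 0.0
```

Call:
drive_tool(moves="0 0 0 0 0 0 10;0 0 0 0 0 0 10;0 0 0 0 0 0 10;0 0 0 0 0 0 10")

```text
time_s: 3.4
tool_pos: [0.4796, 0.3676, 0.2209]
ee_rot: [0.0, 0.129, 0.992, -0.0]
contact_force: [0.7, -1.5, 2.2]
finger_gap: 0.356
grasp_force: 49.9
```

Call:
drive_tool(moves="0 0 0 0 0 -5 10;0 0 0 0 0 -6 10;0 0 0 -1.1 -4.16 0 10;0 0 0 -1.1 -4.16 0 10;0 0 0 -1.1 -4.16 0 10;0 0 0 -1.1 -4.16 0 10;0 0 0 -1.1 -4.16 0 10;0 0 0 -1.1 -4.16 0 10;0 0 0 -1.1 -4.16 0 10;0 0 0 -1.1 -4.16 0 10")

```text
time_s: 4.65
tool_pos: [0.4795, 0.022, 0.3307]
ee_rot: [0.0, 0.129, 0.992, 0.0]
contact_force: [0.7, 0.3, -0.6]
finger_gap: 0.36
grasp_force: 49.9
```

Call:
drive_tool(moves="0 0 0 0 0 0 10;0 0 0 0 0 0 10;0 0 0 0 0 0 10")

```text
time_s: 5.03
tool_pos: [0.4798, 0.0242, 0.3307]
ee_rot: [-0.0, 0.128, 0.992, 0.0]
contact_force: [-1.5, 0.6, -1.2]
finger_gap: 0.357
grasp_force: 49.9
```

```bash
cat > look.py <<'E'
from h import *
from scipy.optimize import least_squares
T=tool(); im,d=snapshot("wrist"); save("w2",im); P=cloud("wrist",d,T)
print(T[:3,3].round(4))
for r in tip_of("bore_mouth","wrist")[:2]: print("tip",round(r["confidence"],2),np.round(r["centre"]),onplane("wrist",r["centre"],.04,T).round(4))
near=np.hypot(P[...,0]-.48,P[...,1]-.0235)<.055
q=P[near&(abs(P[...,2]-.04)<.003)]; hull=cv2.convexHull(q[:,:2].astype(np.float32))[:,0]
f=least_squares(lambda v:np.hypot(*(hull-v).T)-.036,[.48,.0235],loss="soft_l1",f_scale=.001); print("housing",len(q),f.x.round(4),abs(f.fun).mean(),q.min(0).round(3),q.max(0).round(3))
h=cv2.cvtColor(im,cv2.COLOR_RGB2HSV); Q=(P-T[:3,3])@T[:3,:3]
m=(h[...,0]<22)&(h[...,1]>90)&(d>0)&(np.hypot(Q[...,0],Q[...,1])<.045)&(Q[...,2]>.12)&(Q[...,2]<.26)
s=Q[m]; print("bronze tool z range",np.percentile(s[:,2],[1,50,99]).round(4))
sh=P[m&(abs(Q[...,2]-.189)<.004)]; hull=cv2.convexHull(sh[:,:2].astype(np.float32))[:,0]
f=least_squares(lambda v:np.hypot(*(hull-v).T)-.027,T[:2,3],loss="soft_l1",f_scale=.001); print("shoulder",len(sh),f.x.round(4),abs(f.fun).mean())
E
python3 look.py
```

```text
[0.4798 0.0242 0.3307]
tip 0.72 [274. 216.] [0.4847 0.0201 0.04  ]
housing 2209 [0.4819 0.0216] 0.00031467855944977187 [ 0.446 -0.014  0.037] [0.505 0.057 0.042]
bronze tool z range [0.1593 0.1713 0.1907]
shoulder 1784 [0.4802 0.0237] 0.0011965948975006012
```

View pics/w2.png

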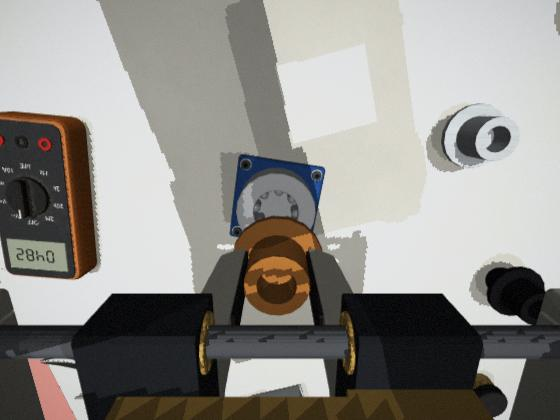

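Housing top is visible at (276,207) beneath the held bushing; wrist-measured housing centre (0.482, 0.0216), shoulder (0.480, 0.0237). I correct by that difference and go down to just above the mouth.

Call:
drive_tool(moves="0 0 0 -0.2 -0.15 2 10;0 0 0 0 0 2.5 10;0 0 0 0 0 1.7 10;0 0 0 0 0 0 10;0 0 0 0 0 0 10", force=60)

```text
time_s: 5.75
tool_pos: [0.4816, 0.0214, 0.2693]
ee_rot: [0.0, 0.129, 0.992, 0.0]
contact_force: [-0.1, 0.1, -1.1]
finger_gap: 0.358
grasp_force: 59.9
```

```bash
python3 look.py
```

```text
[0.4816 0.0214 0.2693]
housing 2869 [0.482  0.0217] 0.0002870304445561925 [ 0.446 -0.014  0.037] [0.502 0.057 0.042]
bronze tool z range [0.1594 0.1713 0.1908]
shoulder 1794 [0.4822 0.021 ] 0.0010138831870862377
```

Call:
drive_tool(moves="0 0 0 0 0 0.7 10;0 0 0 0 0 0.6 10;0 0 0 0 0 0.5 10;0 0 0 0 0 0.4 10;0 0 0 0 0 0 10")

```text
time_s: 6.48
tool_pos: [0.4813, 0.0215, 0.2461]
ee_rot: [-0.0, 0.129, 0.992, 0.0]
contact_force: [2.2, 3.8, -8.4]
finger_gap: 0.356
grasp_force: 59.9
```

Call:
drive_tool(moves="0 0 0 0 0 0 10;0 0 0 0 0 0.3 10;0 0 0 0 0 0 10")

```text
time_s: 6.85
tool_pos: [0.4815, 0.0215, 0.2441]
ee_rot: [0.0, 0.129, 0.992, 0.0]
contact_force: [0.3, 4.6, -0.3]
finger_gap: 0.356
grasp_force: 59.9
```

Call:
drive_tool(moves="0 0 0 0 0 0.3 10;0 0 0 0 0 0.3 10;0 0 0 0 0 0.3 10;0 0 0 0 0 0.0 10;0 0 0 0 0 0 10")

```text
time_s: 7.48
tool_pos: [0.4815, 0.0215, 0.2354]
ee_rot: [0.0, 0.129, 0.992, 0.0]
contact_force: [0.4, 5.5, 4.2]
finger_gap: 0.359
grasp_force: 59.9
```

Call:
drive_tool(moves="0 0 0 0 0 0.1 10;0 0 0 0 0 0.1 10;0 0 0 0 0 0.1 10;0 0 0 0 0 0 10")

```text
time_s: 7.98
tool_pos: [0.4819, 0.0216, 0.2346]
ee_rot: [0.001, 0.128, 0.992, 0.0]
contact_force: [-11.0, 8.9, 30.2]
finger_gap: 0.357
grasp_force: 60.0
```

```bash
python3 look.py
```

```text
[0.4819 0.0216 0.2346]
housing 2701 [0.4818 0.0217] 0.0003753350988945829 [ 0.446 -0.013  0.037] [0.515 0.057 0.043]
bronze tool z range [0.1593 0.1712 0.1902]
shoulder 1792 [0.4824 0.0212] 0.0009132179946066012
```

30 N at the expected height: seated on the shoulder. Relax slightly, release and rise.

Call:
drive_tool(moves="0 0 0 0 0 -0.15 10;0 0 0 0 0 0 50;0 0 0 0 0 0 60;0 0 0 0 0 0 70;0 0 0 0 0 0 70;0 0 0 0 0 -2 80;0 0 0 0 0 -4 80;0 0 0 0 0 -5 80;0 0 0 0 0 0 80;0 0 0 0 0 0 80")

```text
time_s: 9.32
tool_pos: [0.4813, 0.0214, 0.3425]
ee_rot: [-0.0, 0.129, 0.992, -0.0]
contact_force: [0.1, 1.2, -0.5]
finger_gap: 0.799
grasp_force: 0.0
```

Run:
```python
from h import *
T=tool(); im,d=snapshot("wrist"); save("w3",im); P=cloud("wrist",d,T)
h=cv2.cvtColor(im,cv2.COLOR_RGB2HSV)
m=(h[...,0]<22)&(h[...,1]>90)&(d>0)&(np.hypot(P[...,0]-.482,P[...,1]-.0215)<.032)&(P[...,2]<.09)
q=P[m]; R=np.hypot(q[:,0]-.482,q[:,1]-.0215)
sh=q[(R>.019)&(R<.0255)&(q[:,2]<.055)]; A=np.c_[sh[:,:2]-[.482,.0215],np.ones(len(sh))]
c=np.linalg.lstsq(A,sh[:,2],rcond=None)[0]; print("shoulder plane",len(sh),c.round(4),"median",np.median(sh[:,2]).round(4))
R2=np.hypot(P[...,0]-.482,P[...,1]-.0215); f=P[(R2>.029)&(R2<.034)&(d>0)&(abs(P[...,2]-.04)<.006)]
print("face",len(f),np.median(f[:,2]).round(4)); top=q[q[:,2]>.06]; print("top",np.percentile(top[:,2],[5,50,95]).round(4)); print(bot.state()["contact_force"].round(1))
im,_=snapshot("side"); save("s3",cv2.resize(im[150:330,180:420],(720,540),interpolation=cv2.INTER_CUBIC))
```

```text
shoulder plane 750 [-0.0038  0.0083  0.0462] median 0.0462
face 1058 0.0399
top [0.0627 0.0738 0.0752]
[-1.1 -0.7  0.2]
```

View pics/w3.png

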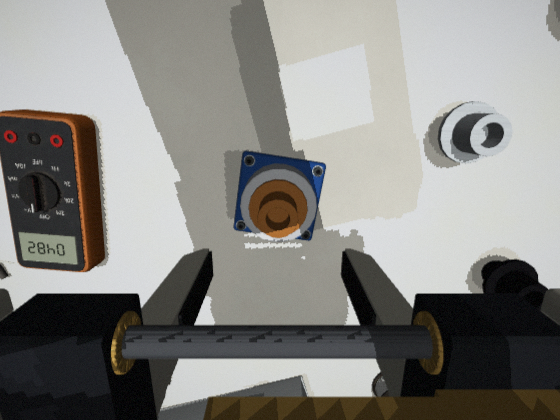

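View pics/s3.png

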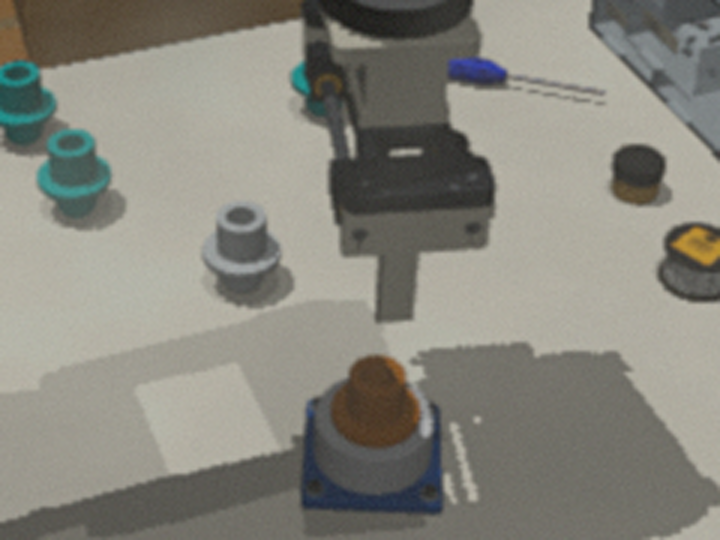

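The wrist view shows the shoulder concentric on the housing at (278,203), and the side view shows it sitting on the face, with steel and black still standing. I compare its tilt with that of the housing face before handing in.

Run:
```python
from h import *
T=tool(); ds=[snapshot("wrist") for _ in range(6)]
im=ds[0][0]; h=cv2.cvtColor(im,cv2.COLOR_RGB2HSV); col=(h[...,0]<22)&(h[...,1]>90)
d=np.median([x[1] for x in ds],0); P=cloud("wrist",d,T); R=np.hypot(P[...,0]-.482,P[...,1]-.0215)
for n,m in (("shoulder",col&(R>.019)&(R<.0255)&(abs(P[...,2]-.046)<.004)),("face",~col&(R>.029)&(R<.034)&(abs(P[...,2]-.04)<.004))):
    q=P[m]; A=np.c_[q[:,:2]-[.482,.0215],np.ones(len(q))]; print(n,len(q),np.linalg.lstsq(A,q[:,2],rcond=None)[0].round(4),q[:,2].std().round(4))
```

```text
shoulder 757 [-0.0025  0.0081  0.0458] 0.0004
face 1069 [-0.0011 -0.0005  0.0396] 0.0003
```

Shoulder is 6.2 mm above the face (6.0 nominal) with about 0.5° tilt. I'll give it a squaring press with the fingertips on the hub's rim.

Call:
drive_tool(moves="0 0 0 0 0 2 22;0 0 0 0 0 2 22;0 0 0 0 0 1.5 22;0 0 0 0 0 0 22;0 0 0 0 0 0 22;0 0 0 0 0 0 22;0 0 0 0 0 0 22;0 0 0 0 0 0 22", force=10)

```text
time_s: 10.72
tool_pos: [0.4814, 0.0214, 0.2885]
ee_rot: [0.0, 0.129, 0.992, 0.0]
contact_force: [0.1, -0.3, 0.4]
finger_gap: 0.221
grasp_force: 0.0
```

Call:
drive_tool(moves="0 0 0 0 0 1 22;0 0 0 0 0 1 22;0 0 0 0 0 0.4 22;0 0 0 0 0 0.2 22;0 0 0 0 0 0 22")

```text
time_s: 11.35
tool_pos: [0.4814, 0.0214, 0.2623]
ee_rot: [-0.0, 0.129, 0.992, 0.0]
contact_force: [-0.7, -0.0, 0.2]
finger_gap: 0.222
grasp_force: 0.0
```

Call:
drive_tool(moves="0 0 0 0 0 0.15 22;0 0 0 0 0 0.1 22;0 0 0 0 0 0.1 22;0 0 0 0 0 0 22")

```text
time_s: 11.85
tool_pos: [0.4815, 0.0216, 0.2603]
ee_rot: [0.001, 0.128, 0.992, 0.0]
contact_force: [-6.7, 2.9, 17.0]
finger_gap: 0.219
grasp_force: 8.4
```

Call:
drive_tool(moves="0 0 0 0 0 0.1 22;0 0 0 0 0 0 22")

```text
time_s: 12.1
tool_pos: [0.4816, 0.0216, 0.2603]
ee_rot: [0.001, 0.128, 0.992, 0.0]
contact_force: [-13.2, 2.4, 27.8]
finger_gap: 0.221
grasp_force: 13.9
```

Call:
drive_tool(moves="0 0 0 0 0 -0.3 22;0 0 0 0 0 -1 22;0 0 0 0 0 -3 22;0 0 0 0 0 -4 60;0 0 0 0 0 0 80;0 0 0 0 0 0 80;0 0 0 0 0 0 80;0 0 0 0 0 0 80")

```text
time_s: 13.1
tool_pos: [0.4813, 0.0214, 0.34]
ee_rot: [-0.001, 0.129, 0.992, -0.0]
contact_force: [-0.5, 0.6, 0.1]
finger_gap: 0.709
grasp_force: 0.0
```

Run:
```python
from h import *
T=tool(); ds=[snapshot("wrist") for _ in range(6)]
im=ds[0][0]; h=cv2.cvtColor(im,cv2.COLOR_RGB2HSV); col=(h[...,0]<22)&(h[...,1]>90)
d=np.median([x[1] for x in ds],0); P=cloud("wrist",d,T); R=np.hypot(P[...,0]-.482,P[...,1]-.0215)
for n,m in (("shoulder",col&(R>.019)&(R<.0255)&(abs(P[...,2]-.046)<.004)),("face",~col&(R>.029)&(R<.034)&(abs(P[...,2]-.04)<.004))):
    q=P[m]; A=np.c_[q[:,:2]-[.482,.0215],np.ones(len(q))]; print(n,len(q),np.linalg.lstsq(A,q[:,2],rcond=None)[0].round(4),q[:,2].std().round(4))
```

```text
shoulder 766 [-0.004  -0.0005  0.0456] 0.0003
face 1077 [-0.0017 -0.0005  0.0396] 0.0003
```

Shoulder is now exactly 6.0 mm above the face and level with it, and the gripper is clear.

```bash
python3 -c "
from workcell import bot
print(bot.hand_in())"
```

```text
the job is handed in; nothing more can be done
None
```

The bronze bushing is pressed fully home in the bearing housing, with its shoulder measured flush and level on the top face; it is released and handed in at about 13 s, and the steel and black bushings were not touched.

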